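# Unlock and start the garage tyre inflator

### The job

Start the tyre inflator on the steel shelf: slide its child-lock tab all the way aside, then press the start button that the tab was blocking fully down and let it come back up. Leave the lock open, do not press the bare lamp button beside it, and leave the mug where it stands.

Things in the scene. Friction and masses are not known exactly. Their poses are not given: they have to be found in the camera images.
- inflator: The tyre inflator: a grey box 120 mm (its x) by 260 mm (its y), fixed to the shelf; its flat deck is 70 mm above the shelf. Origin: centre of its underside. On the deck from -y to +y: bare lamp button, the start button under the lock tab, a round white-faced gauge. Jug, funnel and ice scraper lie around it, clear of it.
- lock_tab (a joint): Child-lock tab, black plastic: a plate 60 mm wide (x), 44 mm along the slide, its top 20 mm above the deck, on rails 4 mm high, with an upright fin on it. Value in m: 0 centred over the start button, 0.055 at the open stop. It opens level along the box's +y, to the gauge. About 2 N moves it; no spring, it stays where left. At the start it covers the start button.
- tab_fin (a point): Centre of the fin's top edge, moving with the tab. Fin: 10 mm thick along the slide, 34 mm wide across, 22 mm above the plate (top 112 mm above the shelf), 12 mm from the plate's centre on the gauge side. Site y: the tab's opening direction; z up. Pinch it from above or push it from its -y side, where the plate reaches 29 mm back from the fin.
- start_button (a joint): The start button, a black round cap 30 mm in diameter under the tab, centred on the box's width. The value in m is 0 up and 0.006 fully down. It is sprung: it starts to move at about 1.2 N, takes about 5 N fully down, and comes back up by itself.
- start_top (a point): Centre of the top of the start button's cap, 14 mm above the deck (84 mm above the shelf) when up; 8 mm above the deck when fully down. z up, y as the tab's opening direction. It is free from above once the tab is aside.
- lamp_button (a joint): The lamp button, not to be pressed: a bare cap of the same look, size, height and spring, 75 mm from the start button on the side away from the gauge (towards -y of start_top). Value in m, 0 up, 0.006 fully down.
- mug: A loose white ceramic mug, 82 mm across and 95 mm high with a handle, upright on the shelf near the inflator; origin at the centre of its underside. To be left alone.

How it is judged (in metres and radians):
On the way, in this order (a step that is already met when the one before it is completed fails the run):
1. the lock tab is slid aside, at least 40 of its 55 mm, with the start button up (value of joint lock_tab above 0.04 m and value of joint start_button below 0.002 m), for 0.1 s.
2. the start button is pressed at least 4 of its 6 mm while the tab is aside (value of joint start_button above 0.004 m and value of joint lock_tab above 0.04 m), for 0.1 s.
At the end, for the whole second after the job is handed in: The tab is at least 40 mm aside, the start button has been pressed (4 mm or more) after that and is back up within 2 mm, the lamp button is up within 2 mm, and the mug stands upright (within 0.2 rad) within 30 mm of where it was (all of step 1 and value of joint lamp_button below 0.002 m and distance of mug from where it was at the start of the episode below 0.03 m and angle between mug's own z axis and vertical below 0.2 rad); the robot touches nothing.
It fails at once if the lamp button is pressed (3 mm or more) (value of joint lamp_button above 0.003 m).
It fails at once if the mug is shoved more than 30 mm or tipped more than 0.2 rad (distance of mug from where it was at the start of the episode above 0.03 m or angle between mug's own z axis and vertical above 0.2 rad).
It also fails if it takes over 32 s, if anything falls off the work surface, if the arm or the gripper's body presses on something with over 40 N, if the wrist force passes 120 N, or if a joint passes its speed limit or range.

### The arm

A 7-joint arm with a two-finger parallel gripper is mounted at the origin on the work surface. World frame = base frame: x ahead of the robot, y to its left, z up, the work surface at z = 0. Lengths are in mm, angles in rad, forces in N, time in s.
With the tool pointing down it reaches from about 400 to 875 mm from the base axis. Payload 4.4 kg.
Tool frame: the origin (TCP) lies midway between the tips of the shut fingers; the grasp point (between the pads) lies 19 mm behind it (ctrl.grip_point_offset is the distance from the TCP to the grasp point, in mm); z points along the fingers, x is the direction in which the jaws open and shut, and the axes are right-handed (so a half turn about z gives the same grasp; the last joint's range is limited). The gripper opens to 85 mm and grips with 20 to 120 N. Pads are 22 mm wide; open, the fingers measure 114 mm over their backs; the gripper's body (76 mm by 85 mm) begins 54 mm behind the grasp point. The pads swing forward as they close: fully open they stand 13 mm farther back than shut.
Start: joints at [1.155, 0.628, 0.038, 1.517, -0.027, 0.996, -0.02], TCP at [222.789, -610.641, 231.313] pointing down, gripper open.
Joint ranges: [-3.06, 3.06], [-0.37, 2.12], [-1.25, 1.32], [0.18, 2.47], [-1.1, 4.24], [0.23, 1.98], [-2.94, 2.94]. Speed limits (rad/s): [2.57, 2.57, 3.14, 3.14, 3.14, 3.14, 3.14].

### API

Orientations are given as [roll, pitch, yaw] about the fixed x, y, z axes, in that order (R = Rz(yaw) Ry(pitch) Rx(roll)).
In Python, from cell import ctrl, viewer gives the robot as it stands.
- The arm moves only by the tool apply_moves, never from a script. Its argument "series" is a list that holds one entry, the list of rows, each a list of 6 numbers: the shift along the tool's x, y, z normalised to -1 to 1, where 1 is 50 mm, then the turn, a rotation vector about the tool's x, y, z normalised to -1 to 1, where 1 is 6 degrees. In form: [[[tx, ty, tz, rx, ry, rz], ...]]. A call has exactly 5 rows; each row shifts and turns the commanded pose from where the row before left it, along the tool's axes as they then stand; what a row does not reach is not made up. A row lasts 1/8 s, in which the tool goes at most 62.5 mm and 10.7 degrees, less where a joint would pass 70% of its speed; a pose out of reach is approached as far as the arm can. A call with a number of a shift or a turn outside -1 to 1 is refused whole. A call with a gripper value outside its range is refused whole. "claw" is the gripper command: -1 is shut, 1 is fully open, values between are in proportion, set as the call begins (left out, the last holds). The fingers move at their own pace and stop on an object; the grip force is fixed at half the most. Time passes only in rows, so rows that do not move let the fingers close, or fill a call up. It gives the time, the measured TCP pose, the force and the opening at its end, in the units of the state.
- ctrl.read_state(): the state, without advancing time (a new reading comes with each control period).
- viewer.get_image(name): name is "side" or "top" or "wrist"; returns the picture (384x512x3 uint8, blue, green, red); there is no depth.
- viewer.camera_info(name): a dict with "K" (3x3 intrinsics, pixels), "R" (3x3) and "t" (3): a world point X has camera coordinates R X + t. Camera axes: x right, y down, z forward; pixel columns grow to the right and rows downward; lengths in mm; the calibration is good to about 2 mm. The wrist camera is an equidistant fisheye: a pixel r from the principal point sees the ray r / f radians off the axis. A picture is of the moment at which its call begins: read the wrist's pose just before it. camera_info takes no time and is no camera call; for the wrist camera it gives the pose at the moment of the call.
- ctrl.finish_job(): hands the job in, once; it reports no verdict.
Trained networks look in the newest picture that a camera, given by its name, has taken for a name from the list of things; names that differ only in an ending like _2 or _b are one class to them, and where a whole thing is asked for, a point or a joint stands for the part that bears it (a point fixed in the world has none). Each returns a list of dicts, best first, with "score" (0 to 1); they miss things now and then, are a little off and sometimes report something else, mostly with a low value. They report only what shows in the picture. A call takes as long as a camera call.
- viewer.find_in(camera, label): "location" ([column, row] as shares, 0 to 1, of the picture: columns of its width, rows of its height, amid what is visible of it).
The state is a dict: "clock": time; "qpos": joint angles; "qd": joint speeds; "tau": joint torques, N m; "eef_pos": TCP position; "tool_rot": TCP orientation; "force": force on the tool from outside, world axes, zero at the start; "torque": the same for the moment, N m; "width": finger opening in mm.
Only numpy, scipy, OpenCV 4.12 (cv2) and the standard library are available. Lean on these libraries where they do the work, as an engineer would, in place of code of your own. Each camera call takes 0.05 s, during which the arm holds its last target. There are 200 camera calls.

## Working session

There is one attempt and no reset: what is moved stays moved. The work goes in short steps, Python scripts to look and compute and a tool call to move; the robot and the scene stay as the last step left them, time stands still between calls to the robot, and variables do not carry over. Pictures are saved under pics/ and viewed, about 8 in all and at most 12, crops included, and the job is handed in when it is done.

Besides the shell and the picture viewer there is one more tool, called after "Emit:" by a JSON object that holds its "fn" and its "kwargs", one argument or row to a line. apply_moves: Moves the arm, as the interface text tells. Scaled input: -1 to 1 covers 50 mm each way for a shift and 6 degrees each way for a turn. Its arguments: {"type":"object","properties":{"series":{"type":"array","items":{"type":"array","items":{"type":"array","items":{"type":"number"}}}},"claw":{"type":"number"}},"required":["series"]}

```bash
mkdir -p pics; cat > h.py <<'E'
import numpy as np,cv2
from cell import ctrl,viewer
def ray(name,uv,ci=None):
    c=ci or viewer.camera_info(name);K,R,t=map(np.array,(c["K"],c["R"],c["t"]))
    x=(uv[0]-K[0,2])/K[0,0];y=(uv[1]-K[1,2])/K[1,1]
    if name=="wrist":
        th=np.hypot(x,y);s=np.sin(th)/max(th,1e-9);d=np.array([x*s,y*s,np.cos(th)])
    else: d=np.array([x,y,1.])
    return -R.T@t,R.T@d
def atz(name,uv,z,ci=None):
    o,d=ray(name,uv,ci);return o+d*(z-o[2])/d[2]
E
python3 - <<'E'
from h import *
ims={}
for n in("top","side"):
    ims[n]=viewer.get_image(n)
    for l in("inflator","tab_fin","lock_tab","start_button","lamp_button","mug"):
        for r in viewer.find_in(n,l)[:2]:
            uv=np.array(r["location"])*[512,384]
            print(n,l,round(r["score"],2),uv.round(),atz(n,uv,100).round())
    c=viewer.camera_info(n);print((-np.array(c["R"]).T@np.array(c["t"])).round())
    cv2.imwrite(f"pics/{n}1.png",cv2.resize(ims[n],(800,600)))
s=ctrl.read_state();print(s)
E
```

```text
top inflator 0.96 [169. 202.] [531.  41. 100.]
top tab_fin 0.66 [168. 197.] [543.  43. 100.]
top lock_tab 0.88 [169. 196.] [544.  42. 100.]
top lamp_button 0.68 [169. 199.] [539.  41. 100.]
top lamp_button 0.55 [201. 183.] [579. -34. 100.]
top mug 0.73 [357. 195.] [ 555. -407.  100.]
[ 464. -138. 1122.]
side inflator 0.75 [195. 311.] [477. 126. 100.]
side tab_fin 0.71 [198. 265.] [525.  60. 100.]
side lock_tab 0.56 [196. 264.] [529.  60. 100.]
side lamp_button 0.78 [206. 236.] [557.   1. 100.]
side mug 0.71 [309. 162.] [ 523. -324.  100.]
[266. 332. 441.]
{'clock': 0.7, 'qpos': array([ 1.15521314,  0.62836581,  0.03851208,  1.51741261, -0.02703733,
        0.99632144, -0.02000758]), 'qd': array([-0.00077571, -0.00167634, -0.00062495, -0.0008397 ,  0.00045777,
       -0.0023763 ,  0.0008897 ]), 'tau': array([-3.04214245e-04, -5.63127208e+01,  1.22541022e+00, -1.93751836e+01,
        1.09969670e-02,  1.43074460e-03, -1.82195954e-06]), 'eef_pos': array([ 222.78100403, -610.63253446,  231.33176398]), 'tool_rot': array([-3.14153048e+00, -1.01079485e-05, -1.22107607e+00]), 'force': array([-0.55337382, -0.46490525, -0.84094373]), 'torque': array([-0.02488559,  0.01644384, -0.06298965]), 'width': 85.24844214967565}
```

View pics/top1.png

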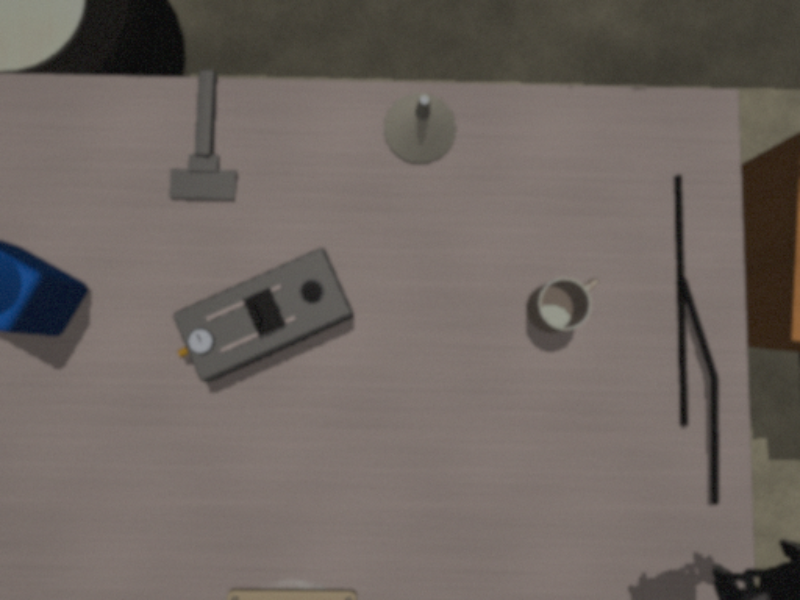

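View pics/side1.png

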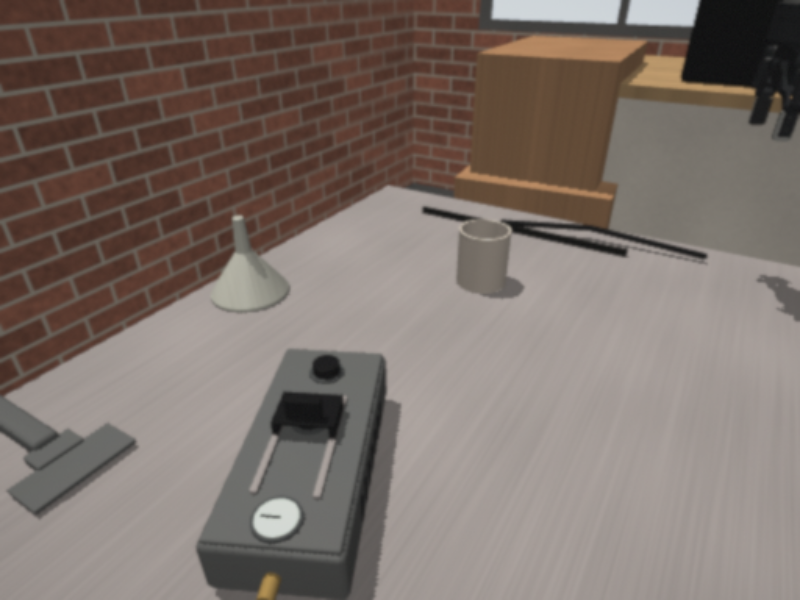

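The top view shows the tab at about (265,312), the lamp button at (312,291) and the gauge at (200,341). The mug is far away at (563,303). Next I'll work out positions from these pixels.

```bash
python3 - <<'E'
from h import *
P=lambda n,u,v,z:atz(n,(u*.64,v*.64),z)
for n,d in(("top",dict(lamp=(312,290,84),tab=(265,312,90),gauge=(200,341,75),c1=(322,249,70),c2=(353,314,70),c3=(207,379,70),c4=(175,315,70))),
 ("side",dict(lamp=(326,364,84),fintop=(308,396,110),gauge=(277,518,75)))):
    q={k:P(n,*v) for k,v in d.items()}
    for k in q:print(n,k,q[k].round(1))
    a=q["gauge"]-q["lamp"];print(np.degrees(np.arctan2(a[1],a[0])))
    if n=="top":
        print(sum(q[k] for k in("c1","c2","c3","c4"))/4,q["c4"]-q["c1"],q["c3"]-q["c2"])
E
```

```text
top lamp [573.4 -28.9  84. ]
top tab [537.7  41.3  90. ]
top gauge [492.2 142.3  75. ]
top c1 [640.  -41.4  70. ]
top c2 [538.2 -92.4  70. ]
top c3 [434.1 130.4  70. ]
top c4 [532.1 184.   70. ]
115.34961575581228
[536.10614008  45.15179583  70.        ] [-107.94725933  225.44744791    0.        ] [-104.18155277  222.80255579    0.        ]
side lamp [571.2 -22.3  84. ]
side fintop [534.  50. 110.]
side gauge [491.5 146.1  75. ]
115.33954018116393
```

Emit:
{"fn": "apply_moves", "kwargs": {
  "series": [
    [[-0.58,-0.75,0,0,0,-0.88],[-0.58,-0.75,0,0,0,0],[-0.58,-0.75,0,0,0,0],[-0.58,-0.75,0,0,0,0],[-0.58,-0.75,0,0,0,0]]
  ],
  "claw": -1
}}

```text
clock: 1.32
eef_pos: [334.8, -400.3, 231.6]
tool_rot: [-3.141, -0.001, -1.129]
force: [0.8, -0.4, 0.2]
width: 0.2
```

Emit:
{"fn": "apply_moves", "kwargs": {
  "series": [
    [[-0.58,-0.75,0,0,0,0],[-0.58,-0.75,0,0,0,0],[-0.58,-0.75,0,0,0,0],[-0.58,-0.75,0,0,0,0],[-0.58,-0.75,0,0,0,0]]
  ]
}}

```text
clock: 1.95
eef_pos: [442.3, -189.0, 231.6]
tool_rot: [-3.141, -0.001, -1.129]
force: [0.3, -0.1, 0.1]
width: 0.2
```

Emit:
{"fn": "apply_moves", "kwargs": {
  "series": [
    [[-0.58,-0.75,0.2,0,0,0],[-0.58,-0.75,0.3,0,0,0],[-0.58,-0.75,0.3,0,0,0],[-0.58,-0.75,0.2,0,0,0],[0,0,0,0,0,0]]
  ]
}}

```text
clock: 2.58
eef_pos: [528.8, -16.4, 180.7]
tool_rot: [-3.14, 0.002, -1.122]
force: [-0.1, -0.5, 0.3]
width: 0.2
```

```bash
python3 - <<'E'
from h import *
ci=viewer.camera_info("wrist");im=viewer.get_image("wrist")
for l,z in(("tab_fin",112),("lamp_button",84),("start_button",84),("lock_tab",95)):
    for r in viewer.find_in("wrist",l)[:2]:
        uv=np.array(r["location"])*[512,384]
        print(l,round(r["score"],2),uv.round(),atz("wrist",uv,z,ci).round(1))
# predicted pixels
K,R,t=(np.array(ci[k]) for k in("K","R","t"))
for n,X in dict(lamp=(572.5,-26,84),fin=(535.4,53,112),c=(540.5,42,90)).items():
    c=R@np.array(X)+t;th=np.arctan2(np.hypot(*c[:2]),c[2]);d=c[:2]/np.hypot(*c[:2])
    print(n,K[0,0]*th*d+K[:2,2])
    
cv2.imwrite("pics/w1.png",cv2.resize(im,(800,600)))
print(ctrl.read_state()["eef_pos"])
E
```

```text
tab_fin 0.76 [193. 143.] [548.2  40.9 112. ]
lamp_button 0.68 [290. 143.] [576.2 -25.7  84. ]
lock_tab 0.91 [190. 148.] [540.4  44.1  95. ]
lamp [287.85941579 147.39738717]
fin [172.05619995 152.1030643 ]
c [194.03981421 147.92136538]
[527.16968785 -22.90886328 181.65212672]
```

View pics/w1.png

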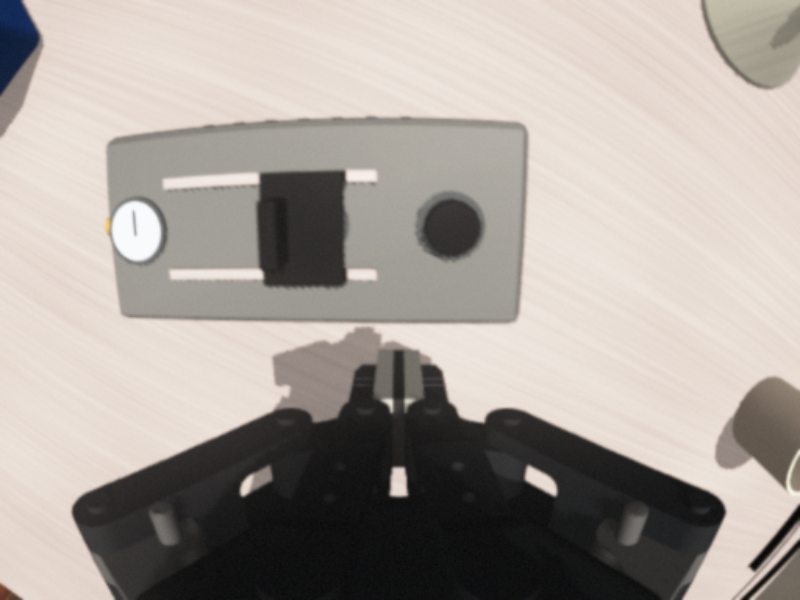

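The wrist view shows the lamp button at (450,227) and the fin at (267,235). Both are within about 2 px of where I predicted, so I'll go above the plate, behind the fin.

Emit:
{"fn": "apply_moves", "kwargs": {
  "series": [
    [[-0.4,-0.4,0,0,0,0],[-0.38,-0.43,0.4,0,0,0],[0,0,0.4,0,0,0],[0,0,0,0,0,0],[0,0,0,0,0,0]]
  ]
}}

```text
clock: 3.45
eef_pos: [548.6, 30.5, 142.1]
tool_rot: [-3.141, -0.001, -1.131]
force: [-0.4, 0.1, -1.0]
width: 0.1
```

Emit:
{"fn": "apply_moves", "kwargs": {
  "series": [
    [[0,0,0.4,0,0,0],[0,0,0.3,0,0,0],[0,0,0.18,0,0,0],[0,0,0,0,0,0],[0,0,0,0,0,0]]
  ]
}}

```text
clock: 4.08
eef_pos: [548.7, 31.7, 97.7]
tool_rot: [-3.141, -0.0, -1.129]
force: [0.2, -0.1, -0.3]
width: -0.0
```

```bash
python3 - <<'E'
from h import *
a=viewer.get_image("side");b=viewer.get_image("wrist")
s=cv2.resize(a[190:382,70:326],(400,300));cv2.imwrite("pics/b.png",np.hstack([s,cv2.resize(b,(400,300))]))
s=ctrl.read_state();print(s["eef_pos"],s["force"])
E
```

```text
[548.76435226  31.77256995  97.82580353] [-0.3432327  -0.66554811  0.31680954]
```

View pics/b.png

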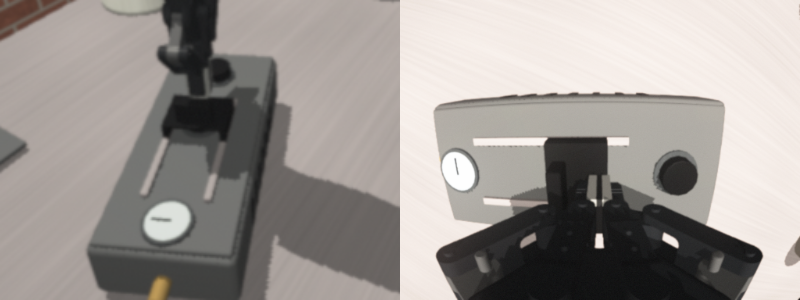

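The fingertips are behind the fin and clear of the lamp, with about a 10 mm gap to the fin. Pushing now.

Emit:
{"fn": "apply_moves", "kwargs": {
  "series": [
    [[-0.2,0,0,0,0,0],[-0.25,0,0,0,0,0],[-0.25,0,0,0,0,0],[-0.25,0,0,0,0,0],[-0.2,0,0,0,0,0]]
  ]
}}

```text
clock: 4.8
eef_pos: [523.5, 84.8, 97.5]
tool_rot: [-3.141, -0.0, -1.128]
force: [1.9, -1.4, 2.3]
width: -0.0
```

```bash
python3 - <<'E'
from h import *
a=viewer.get_image("side");b=viewer.get_image("wrist")
s=cv2.resize(a[190:382,70:326],(400,300));cv2.imwrite("pics/c.png",np.hstack([s,cv2.resize(b,(400,300))]))
s=ctrl.read_state();print(s["eef_pos"],s["force"])
E
```

```text
[522.89151058  85.68841521  97.28281664] [-0.56465736 -1.09491239  0.37656872]
```

View pics/c.png

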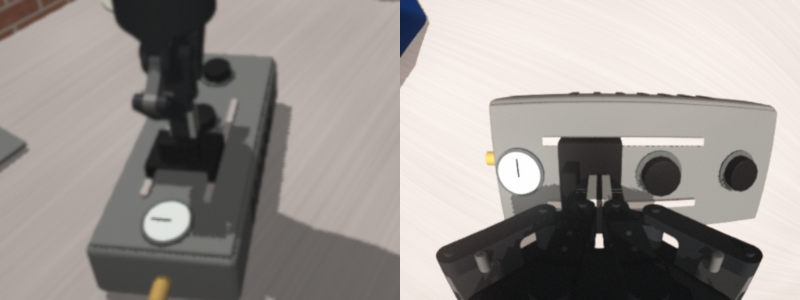

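The tab is well aside and the start button is showing. I'll push on gently towards the stop.

Emit:
{"fn": "apply_moves", "kwargs": {
  "series": [
    [[-0.06,0,0,0,0,0],[-0.06,0,0,0,0,0],[-0.06,0,0,0,0,0],[0,0,0,0,0,0],[0,0,0,0,0,0]]
  ]
}}

```text
clock: 5.52
eef_pos: [521.9, 87.1, 97.2]
tool_rot: [-3.141, -0.005, -1.133]
force: [4.9, -9.6, -2.0]
width: 0.1
```

10.8 N of resistance means the tab is at its stop. Next I back off, lift, and go over the start button.

Emit:
{"fn": "apply_moves", "kwargs": {
  "series": [
    [[0.2,0,0,0,0,0],[0.1,0,-0.4,0,0,0],[0.4,0,0,0,0,0],[0.38,0,0,0,0,0],[0,0,0,0,0,0]]
  ]
}}

```text
clock: 6.15
eef_pos: [543.3, 41.1, 117.0]
tool_rot: [3.141, -0.0, -1.132]
force: [-0.8, -0.1, -0.4]
width: -0.0
```

```bash
python3 - <<'E'
from h import *
a=viewer.get_image("side");ci=viewer.camera_info("wrist");b=viewer.get_image("wrist")
for l in("start_button","lamp_button"):
  for r in viewer.find_in("wrist",l)[:2]:
    uv=np.array(r["location"])*[512,384];print(l,r["score"],uv,atz("wrist",uv,84,ci).round(1))
s=cv2.resize(a[190:382,70:326],(400,300));cv2.imwrite("pics/d.png",np.hstack([s,cv2.resize(b,(400,300))]))
s=ctrl.read_state();print(s["eef_pos"],s["force"])
E
```

```text
start_button 0.71 [254.976 208.704] [548.   43.8  84. ]
lamp_button 0.9 [366.8992 209.2032] [578.3 -22.9  84. ]
[542.38559886  44.04141022 117.04962848] [ 0.81523148  0.406555   -0.4528907 ]
```

View pics/d.png

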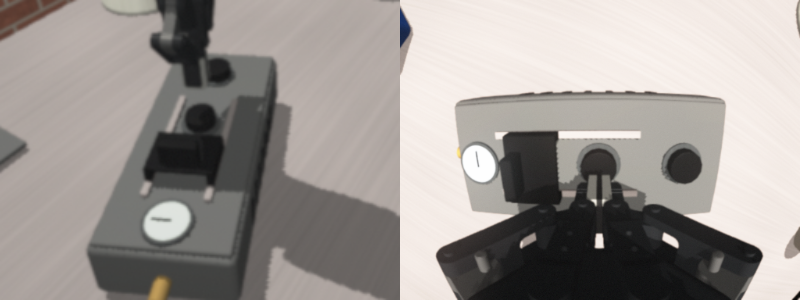

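The tab is open and the fingertips are over the start button at (598,163), about 2 mm off centre. Pressing now.

Emit:
{"fn": "apply_moves", "kwargs": {
  "series": [
    [[0.02,-0.04,0.3,0,0,0],[0,0,0.28,0,0,0],[0,0,0.1,0,0,0],[0,0,0.1,0,0,0],[0,0,0,0,0,0]]
  ]
}}

```text
clock: 6.98
eef_pos: [544.1, 43.2, 78.3]
tool_rot: [3.14, 0.001, -1.129]
force: [-3.4, -0.1, 4.6]
width: -0.1
```

Emit:
{"fn": "apply_moves", "kwargs": {
  "series": [
    [[0,0,0.03,0,0,0],[0,0,0.02,0,0,0],[0,0,0,0,0,0],[0,0,0,0,0,0],[0,0,0,0,0,0]]
  ]
}}

```text
clock: 7.6
eef_pos: [544.2, 43.2, 77.8]
tool_rot: [3.141, 0.001, -1.129]
force: [-7.2, -0.1, 21.3]
width: 0.1
```

Emit:
{"fn": "apply_moves", "kwargs": {
  "series": [
    [[0,0,-0.2,0,0,0],[0,0,-0.5,0,0,0],[0,0,-0.7,0,0,0],[0,0,-0.5,0,0,0],[0,0,0,0,0,0]]
  ]
}}

```text
clock: 8.22
eef_pos: [547.1, 43.0, 172.7]
tool_rot: [-3.137, -0.002, -1.129]
force: [-0.0, -0.0, -0.2]
width: 0.2
```

```bash
python3 - <<'E'
from h import *
a=viewer.get_image("side");b=viewer.get_image("wrist")
s=cv2.resize(a[190:382,70:326],(400,300));cv2.imwrite("pics/e.png",np.hstack([s,cv2.resize(b,(400,300))]))
print(viewer.find_in("side","mug")[:1])
s=ctrl.read_state();print(s["eef_pos"],s["force"],s["clock"])
E
```

```text
[{'location': [0.6039, 0.4237], 'score': 0.79}]
[544.71881436  42.85234041 170.02737895] [-0.37162412 -0.33204829  0.01581708] 8.375
```

View pics/e.png

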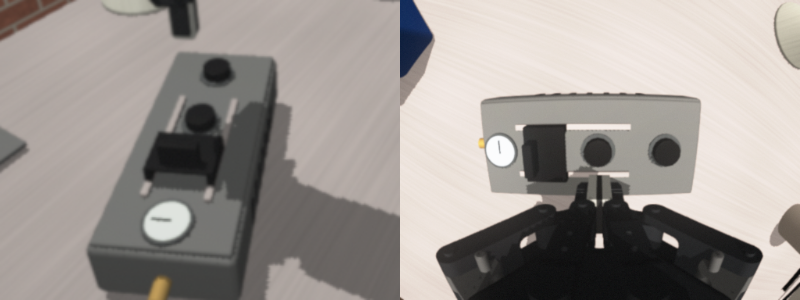

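The tab is open, both buttons are up, the arm is clear and the mug hasn't moved (309,163 px against 309,162 at the start).

```bash
python3 -c "
from cell import ctrl;print(ctrl.finish_job())"
```

```text
the job is handed in; nothing more can be done
None
```

I slid the lock tab to its open stop, pressed the start button fully down and let it back up, then handed the job in at about 8.4 s. No verdict was reported.

- **Tab:** I pushed the fin with shut fingers until it resisted with about 11 N, well above the 2 N needed to slide it. The last picture shows it still fully aside.
- **Start button:** I pressed to a fingertip height of 77.8 mm, about 6 mm of travel, where the force reached 21 N. After I lifted off, the wrist force was near zero and the button looked back up.
- **Lamp button:** it was never touched and looks up.
- **Mug:** it was within 1 px of its starting place in the side view.
- **Gripper:** it was about 85 mm above the buttons at the end, touching nothing.

One check disagreed slightly. The close-up wrist detection put the start button about 5 mm off in x from my estimate, probably because the fingers hid part of it. The cap is 30 mm across, so I went ahead with only a 2 mm correction.

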